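# Take the primed leg out of the painting jig and show its tenon to the inspection camera

## Robot

A 6-joint arm with a two-finger parallel gripper is mounted at the origin on the work surface. World frame = base frame: x ahead of the robot, y to its left, z up, the work surface at z = 0. Lengths are in m, angles in degrees, forces in N, time in s.
With the tool pointing down it reaches from about 0.3 to 1 m from the base axis. Payload 5.1 kg.
Tool frame: the origin (TCP) lies midway between the tips of the shut fingers; the grasp point (between the pads) lies 19 mm behind it; z points along the fingers, y is the line along which they close (so a half turn about z gives the same grasp; the last joint's range is limited). The gripper opens to 95 mm and grips with 3 to 60 N. Pads are 20 mm wide; open, the fingers measure 119 mm over their backs; the gripper's body (75 mm by 180 mm) begins 59 mm behind the grasp point.
Start: joints at [71.986, 7.093, 94.555, -0, 78.352, -4.733], TCP at [0.149, 0.633, 0.215] pointing down, gripper open.
Joint ranges: [-149.61, 149.61], [-58.7, 133.49], [1.44, 155.28], [-77.14, 257.14], [18.33, 153.61], [-166.67, 166.67]. Speed limits (degrees/s): [147.25, 147.25, 180, 180, 180, 180].

## Interface

Orientations are given as [roll, pitch, yaw] about the fixed x, y, z axes, in that order (R = Rz(yaw) Ry(pitch) Rx(roll)).
In Python, from station import r gives the robot as it stands.
- The arm moves only by the tool step_hand, called after "Call:" by a JSON object that holds its "method" and its "body", one argument or row to a line. Schema: {"type":"object","properties":{"segments":{"type":"array","items":{"type":"array","items":{"type":"number"},"minItems":6,"maxItems":6},"minItems":1,"maxItems":12},"jaw":{"type":"number"},"force":{"type":"number"},"only":{"type":"string"},"quiet":{"type":"boolean"},"lines":{"type":"string"}},"required":["segments"],"additionalProperties":false}. segments is a list of rows, 1 to 12 of them, each of 6 numbers: dx, dy, dz in m, then a rotation vector rx, ry, rz in degrees; each row is the pose to reach, as a shift and turn from the pose commanded when the call began, along the tool's axes at that moment; what a row does not reach only later rows make up. A row lasts 1/8 s, in which the tool goes at most 0.0625 m and 10.7 degrees, less where a joint would pass 70% of its speed; a pose out of reach is approached as far as the arm can. jaw is the finger opening in m, set as the call begins (left out keeps the last). The fingers move at their own pace and stop on an object; force is the grip in N (left out, the last holds). Time passes only in rows, so rows that do not move let the fingers close. The tool returns the time, the measured TCP pose, the force, the opening and the grip force at its end. only (a regular expression) keeps the lines of the reply that match it, lines (a string "A,B") keeps lines A to B, and quiet returns only ok. Input that does not fit is refused with a message, and nothing moves.
- r.sense(): the state, without advancing time (a new reading comes with each control period).
- r.snapshot(name): name is "scene" or "top" or "wrist"; returns the picture (384x512x3 uint8, blue, green, red); there is no depth.
- r.camera_model(name): a dict with "camera_matrix" (3x3 intrinsics, pixels), "k1" (the pictures are not rectified: a ray, as slopes to the right and down, at radius r is drawn at 1 + k1 r^2 times it, then the intrinsics apply), "pose" (4x4, takes a point from camera to world coordinates). Camera axes: x right, y up, looking along -z (the intrinsics and any distortion apply to the point x, -y, -z); pixel columns grow to the right and rows downward; lengths in m; the calibration is good to about 2 mm. A picture is of the moment at which its call begins: read the wrist's pose just before it. camera_model takes no time and is no camera call; for the wrist camera it gives the pose at the moment of the call.
- r.finish_job(): hands the job in; it is judged then, once.
The state is a dict: "time_s": time; "q": joint angles; "dq": joint speeds; "joint_torque": joint torques, N m; "position": TCP position; "eef_rot": TCP orientation; "wrist_force": force on the tool from outside, world axes, zero at the start; "wrist_torque": the same for the moment, N m; "gripper_width": finger opening in m; "grasp_force": force on a finger pad.
Only numpy, scipy, OpenCV 4.12 (cv2) and the standard library are available. Lean on these libraries where they do the work, as an engineer would, in place of code of your own. Each camera call takes 0.05 s, during which the arm holds its last target. There are 200 camera calls.

## Task

The primed cabinet leg lying in the painting jig is dry and its tenon has to be checked for paint: slide the jig's tailstock back to its stop, draw the leg out of the headstock cup and lift it out. Hold it up to the inspection camera with the tenon pointing straight into the lens, the leg in line with the camera's slanting line of sight and the tenon's end centred about 100 mm in front of the lens. Finish while holding it there, still and in the gripper only, not put down or let go; do not bump the camera or disturb the other things on the table.

Things in the scene. Friction and masses are not known exactly. Their poses are not given: they have to be found in the camera images.
- jig: Painting jig screwed to the table: plywood base 110 x 420 mm, aluminium bed (top 48 mm up), headstock at the -y end, sliding tailstock at the +y end, leg lying between. Origin on the table right below the leg's middle; y along the work from headstock to tailstock, z up. The leg's axis lies 100 mm above the table.
- rest_tail (a point): Middle of the V rest near the tailstock, on the work axis at jig y = +70 mm. Rests are cork-faced plywood, fixed, 8 mm thick along the work, tips 23 mm either side of the axis and no higher than it.
- rest_head (a point): Middle of the other, equal V rest, at jig y = -50 mm. Between the two rests the leg is free on both sides.
- head_cup (a point): Centre of the headstock cup's mouth, at jig y = -96 mm on the work axis; axes as the jig's. The cup (outside 26 mm, bore 20 mm, 10 mm deep) covers the last 9 mm of the leg's tenon with 2 mm clearance all round. The headstock behind it is 50 mm wide and 129 mm high; its 68 mm hand wheel reaches 134 mm high, its crank pin jig y = -216 mm.
- tailstock (a joint): Travel of the tailstock in m: 0 = closed (its cup, bore 22 mm, covers the last 9 mm of the leg's foot), 0.060 = fully back at its stop. It slides along the jig's +y, needs about 3 N and stays where it is left. Starts between 0 and 3 mm.
- tail_knob (a point): Middle of the upright black knob on top of the tailstock, by which it is slid: 26 mm diameter, 31 mm high, centre 143 mm above the table, its top at 158 mm, the tailstock's top below it at 122 mm. Axes as the jig's.
- leg: The turned cabinet leg in the jig: 210 mm long, 0.08 to 0.16 kg, primed grey, tenon bare. Origin on its axis at half length; x axis along it to the tenon (at the start the jig's -y). Straight grip barrel 28 mm thick from x = -33 to +28 mm, beads of 38 mm at x = -42 mm and 34 mm at +35 mm. Draw it about 15 mm along the jig's +y out of the headstock cup, then lift it.
- tenon_end (a point): Centre of the end face of the tenon (round, 16 mm thick, 24 mm long, behind a 38 mm shoulder), on the leg's axis at x = +105 mm. Axes as the leg's.
- foot_end (a point): Centre of the foot's end face (foot 18 mm thick), on the leg's axis at x = -105 mm. Axes as the leg's.
- camera: Inspection camera on a post stand, screwed to the table: round base 116 mm in diameter, 16 mm high, origin under its centre; 16 mm post 35 mm behind the centre; at its top, 238 mm above the table, the camera head (46 x 52 x 40 mm, lens barrel 32 mm in diameter). It looks towards its own -x side (roughly to the robot), tilted down.
- cam_head (a joint): Downward tilt of the camera's line of sight in rad, 0 = level; between 0.22 and 0.50 at the start. Held by friction; leave it as it is.
- lens (a point): Centre of the camera lens's front face, about 220 mm above the table. Turns with the camera head: the line of sight runs from here along this frame's -x axis (slanting down), its y axis is level. The camera head lies behind it (+x).
- spare0: Bystander: bare wooden leg of the same shape on a low plywood rack at the robot's right; origin as for the leg.
- spare1: Bystander: the second bare wooden leg on that rack; origin as for the leg.
- mason_jar: Bystander: glass jar with a steel lid, 84 mm in diameter, 150 mm high, beyond the jig. Origin under its centre, as for all of the following.
- paint_pot: Bystander: paint pot with a white lid, 64 mm in diameter, 62 mm high, beyond the jig.
- brush: Bystander: paint brush, 200 mm long, lying at the left, between robot and jig.
- tape: Bystander: roll of masking tape, 100 mm in diameter, 24 mm high, lying flat at the left.
- sanding_block: Bystander: cork sanding block, 100 x 60 x 32 mm, between robot and jig.
- filler_tin: Bystander: filler tin, 72 mm in diameter, 75 mm high, beyond the headstock at the robot's right.

How it is judged:
By the outcome, as a careful person would: the job done as asked, in the order asked, and still so for the second after the job is handed in, while the arm keeps its last pose, push and grip.
It also fails if it takes over 45 s, if anything falls off the work surface, if the arm or the gripper's body presses on something with over 40 N, if the wrist force passes 120 N, or if a joint passes its speed limit or range.

## Working session

There is one attempt and no reset: what is moved stays moved. The work goes in short steps, Python scripts to look and compute and a tool call to move; the robot and the scene stay as the last step left them, time stands still between calls to the robot, and variables do not carry over. Pictures are saved under pics/ and viewed, at most 10 in all, crops included, and the job is handed in when it is done.

```bash
ls; mkdir -p pics
```

Run:
```python
from station import r
import cv2,numpy as np
for n in("scene","top"):
    im=r.snapshot(n); cv2.imwrite(f"pics/{n}0.png",im)
    m=r.camera_model(n); print(n,np.round(m["camera_matrix"],1).tolist(),m["k1"],np.round(m["pose"],3).tolist())
s=r.sense();print(s["position"],s["eef_rot"],s["time_s"])
```

```text
pics
station.py
scene [[349.1, 0.0, 259.2], [0.0, 349.1, 193.6], [0.0, 0.0, 1.0]] -0.0942135807527461 [[-0.632, -0.59, 0.503, 1.045], [0.775, -0.464, 0.429, 0.365], [-0.019, 0.661, 0.75, 0.995], [0.0, 0.0, 0.0, 1.0]]
top [[356.7, 0.0, 256.1], [0.0, 356.7, 192.8], [0.0, 0.0, 1.0]] 0.020475438447370823 [[0.016, 0.981, -0.191, 0.334], [-1.0, 0.012, -0.02, -0.091], [-0.017, 0.191, 0.981, 1.16], [0.0, 0.0, 0.0, 1.0]]
[0.14918916 0.63203627 0.21348939] [-1.79888749e+02 -6.35750287e-03  1.66717816e+02] 0.1
```

View pics/scene0.png

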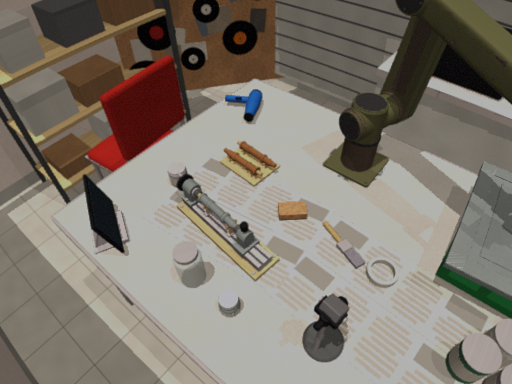

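View pics/top0.png

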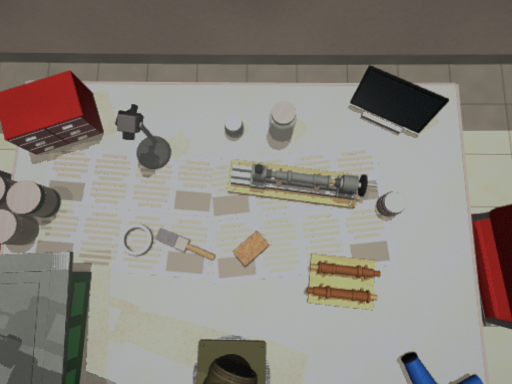

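The scene view shows the jig around (225,235) and the camera stand at (323,340). In the top view, the jig base runs from (229,163) to (357,205), with the knob near (259,171), and the camera base is at (153,152). I'll enlarge these to get accurate pixels.

Run:
```python
import cv2,numpy as np
t=cv2.imread("pics/top0.png");s=cv2.imread("pics/scene0.png")
def c(im,x,y,w,h,k=5):
    o=cv2.resize(im[y:y+h,x:x+w],None,fx=k,fy=k,interpolation=cv2.INTER_CUBIC)
    for i in range(0,w,10):
        cv2.line(o,(i*k,0),(i*k,4 if (x+i)%50 else 12),(0,0,255),1)
        if i%20==0: cv2.putText(o,str(x+i),(i*k,20),0,.35,(0,0,255),1)
    for i in range(0,h,10):
        cv2.line(o,(0,i*k),(5,i*k),(0,0,255),1)
        cv2.putText(o,str(y+i),(6,i*k+4),0,.35,(0,0,255),1)
    return o
a=c(t,220,150,160,60); b=np.hstack([c(t,105,95,80,60),c(s,290,290,80,60)])
cv2.imwrite("pics/c1.png",np.vstack([a,b]))
cv2.imwrite("pics/c2.png",np.hstack([c(s,170,165,115,115),np.zeros((575,1,3),np.uint8)]))
```

```text
(no output)
```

View pics/c1.png

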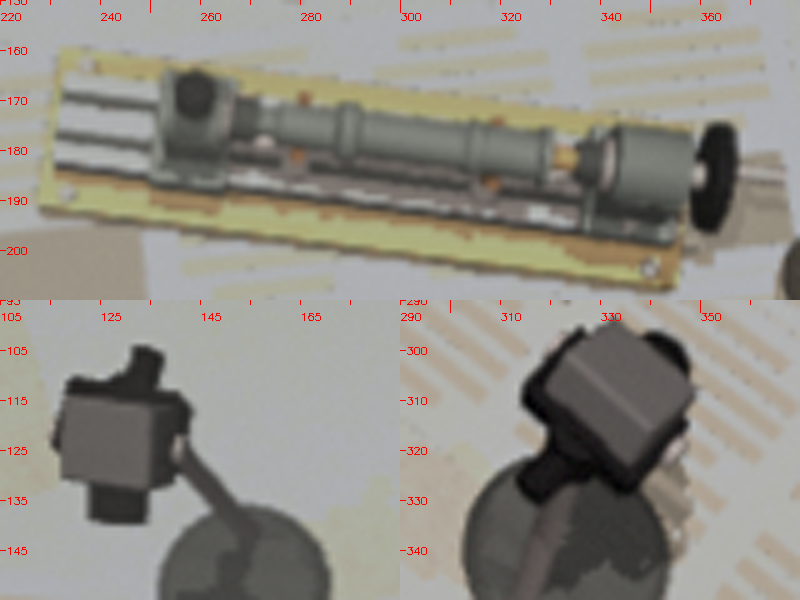

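View pics/c2.png

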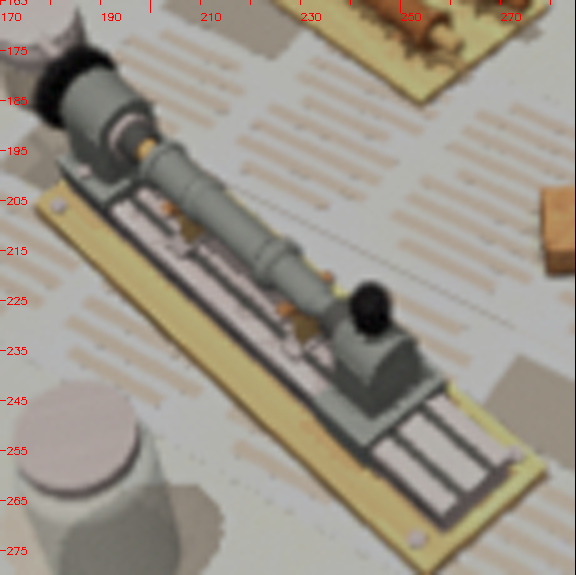

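Create h.py:
```python
import cv2,numpy as np
from scipy.spatial.transform import Rotation as R
F=np.diag([1.,-1,-1])
def proj(m,P):
    T=np.linalg.inv(m["pose"]);P=np.atleast_2d(P)
    Q=(P@T[:3,:3].T+T[:3,3])@F
    return cv2.projectPoints(Q.reshape(-1,1,3),np.zeros(3),np.zeros(3),np.array(m["camera_matrix"]),np.array([m["k1"],0,0,0.]))[0].reshape(-1,2)
def ray(m,p):
    u=cv2.undistortPoints(np.array([[p]],float),np.array(m["camera_matrix"]),np.array([m["k1"],0,0,0.])).ravel()
    T=np.array(m["pose"]);d=T[:3,:3]@F@np.r_[u,1];return T[:3,3],d/np.linalg.norm(d)
def tri(obs):
    A=0;b=0
    rs=[ray(*o) for o in obs]
    for o,d in rs:
        M=np.eye(3)-np.outer(d,d);A=A+M;b=b+M@o
    x=np.linalg.solve(A,b);return x,[1e3*np.linalg.norm((np.eye(3)-np.outer(d,d))@(x-o)) for o,d in rs]
def onz(m,p,z):
    o,d=ray(m,p);return o+d*(z-o[2])/d[2]
def toolR(s): return R.from_euler("xyz",s["eef_rot"],degrees=True).as_matrix()
```

Run:
```python
from h import *; from station import r
np.set_printoptions(precision=4,suppress=True)
t=r.camera_model("top");s=r.camera_model("scene")
for n,a,b in [("knob",(258.9,169),(243.8,226)),("b38",(289.6,175.6),(225.6,216.6)),("b34",(315,179.4),(212,204)),("tenon",(333.2,181.4),(199.4,195)),("base",(153.3,152.5),(323,341)),("lens",(128.6,138),(316,329))]:
    x,e=tri([(t,a),(s,b)]);print(n,x,np.round(e,1))
for n,p in [("ta",(231,159.6)),("tb",(228,192)),("tc",(354.4,208))]: print(n,onz(t,p,.012))
for p in [(177,206.6),(279,258.4),(255.6,279.6)]: print(onz(s,p,.012))
for c in [(118.6,114),(136,115.4),(134.6,132.6),(117,131)]: print("top",onz(t,c,.255))
w=r.camera_model("wrist");p=r.sense();print(toolR(p).T@(np.array(w["pose"])[:3,3]-p["position"]),toolR(p).T@np.array(w["pose"])[:3,:3],w["camera_matrix"])
```

```text
knob [ 0.6035 -0.0771  0.1431] [0.6 0.6]
b38 [ 0.5929 -0.1687  0.1053] [2.2 2.2]
b34 [ 0.5815 -0.2442  0.1023] [4.1 4.1]
tenon [ 0.5782 -0.3021  0.1028] [0.1 0.1]
base [0.6947 0.2839 0.0021] [0.5 0.5]
lens [0.7115 0.2898 0.1428] [29.8 29.8]
ta [0.67  0.018 0.012]
tb [0.5595 0.0246 0.012 ]
tc [ 0.5119 -0.3861  0.012 ]
[ 0.622  -0.3945  0.012 ]
[0.5625 0.0293 0.012 ]
[0.668  0.0184 0.012 ]
top [0.7235 0.3032 0.255 ]
top [0.7201 0.2557 0.255 ]
top [0.6711 0.2557 0.255 ]
top [0.675  0.3033 0.255 ]
[ 0.0684 -0.0012 -0.1707] [[ 0.0001  0.9704  0.2416]
 [ 1.     -0.0002  0.0004]
 [ 0.0004  0.2416 -0.9704]] [[334.6484   0.     251.058 ]
 [  0.     334.6484 191.5017]
 [  0.       0.       1.    ]]
```

Add to h.py:
```python
def tR(yaw,a):
    "tool pointing down, x axis at yaw, tilted by a away from x"
    return R.from_euler("z",yaw,degrees=True).as_matrix()@R.from_euler("x",180,degrees=True).as_matrix()@R.from_euler("y",-a,degrees=True).as_matrix()
def delta(s,p,Rt):
    R0=toolR(s);print("d",np.round(R0.T@(np.array(p)-s["position"]),4),"rv",np.round(R.from_matrix(R0.T@Rt).as_rotvec(degrees=True),2))
```

Run:
```python
from h import *; from station import r
s=r.sense();Rt=tR(152,44);print(Rt.round(2))
delta(s,[.46,.40,.32],Rt)
```

```text
[[-0.64  0.47  0.61]
 [ 0.34  0.88 -0.33]
 [-0.69  0.   -0.72]]
d [-0.3558 -0.1546 -0.1063] rv [  5.54 -43.74  14.03]
```

Call:
{"method": "step_hand", "body": {
  "segments": [
    [-0.06, -0.025, -0.03, 1, -8, 2],
    [-0.12, -0.05, -0.06, 2, -16, 5],
    [-0.18, -0.08, -0.08, 3, -24, 8],
    [-0.24, -0.105, -0.1, 4, -31, 10],
    [-0.30, -0.13, -0.106, 5, -38, 12],
    [-0.356, -0.155, -0.106, 5.5, -43.7, 14],
    [-0.356, -0.155, -0.106, 5.5, -43.7, 14]
  ]
}}

```text
time_s: 0.98
position: [0.4607, 0.3981, 0.3184]
eef_rot: [-179.9, 43.9, 152.1]
wrist_force: [-0.7, -0.1, 0.9]
gripper_width: 0.0954
grasp_force: 0.0
```

Run:
```python
from h import *; from station import r; import json
r.sense();m=r.camera_model("wrist");im=r.snapshot("wrist");cv2.imwrite("pics/w1.png",im)
json.dump({k:np.array(v).tolist() for k,v in m.items() if k in("camera_matrix","k1","pose")},open("w1.json","w"))
```

```text
(no output)
```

View pics/w1.png

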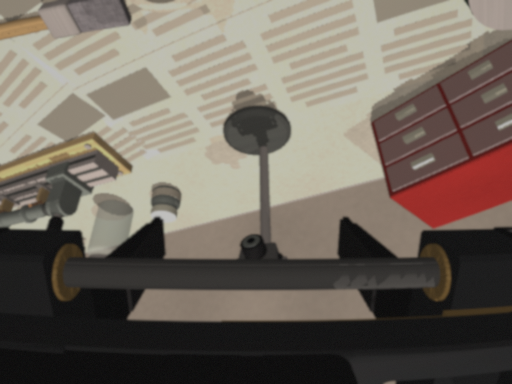

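The wrist picture is upside-down. The camera base is at (257,130), but the lens near (250,243) is half hidden by the gripper. I'll pitch back about 20° about the wrist camera.

Run:
```python
from h import *; from station import r
s=r.sense();c=np.array(r.camera_model("wrist")["pose"])[:3,3];print(c)
off=np.array([.0684,-.0012,-.1707])
for cp,yaw,a in [(c+[0,0,-.02],160,24)]:
    Rt=tR(yaw,a);p=cp-Rt@off;print(p);delta(s,p,Rt)
```

```text
[0.31481467 0.47424695 0.39536727]
[0.43918602 0.43025649 0.24724585]
d [0.0768 0.0187 0.0267] rv [-4.6  19.99 -6.77]
```

Call:
{"method": "step_hand", "body": {
  "segments": [
    [0.038, 0.009, 0.013, -2, 10, -3],
    [0.077, 0.019, 0.027, -4.6, 20, -6.8],
    [0.077, 0.019, 0.027, -4.6, 20, -6.8]
  ]
}}

```text
time_s: 1.4
position: [0.4369, 0.4325, 0.2457]
eef_rot: [-179.9, 23.9, 160.1]
wrist_force: [0.2, 0.7, -0.1]
gripper_width: 0.0949
grasp_force: 0.0
```

Create snap.py:
```python
import sys,json
from h import *; from station import r
n=sys.argv[1];r.sense();m=r.camera_model("wrist");im=r.snapshot("wrist");cv2.imwrite(f"pics/{n}.png",im)
json.dump({k:np.array(v).tolist() for k,v in m.items() if k in("camera_matrix","k1","pose")},open(n+".json","w"))
```

```bash
python3 snap.py w2
```

Run:
```python
from h import *; from station import r
s=r.sense()
off=np.array([.0684,-.0012,-.1707])
Rt=tR(95,24);p=np.array([.60,.56,.37])-Rt@off;print(p);delta(s,p,Rt)
```

```text
[0.61269271 0.42869011 0.24187858]
d [-0.15    0.0557  0.0727] rv [26.49 -0.   59.44]
```

View pics/w2.png

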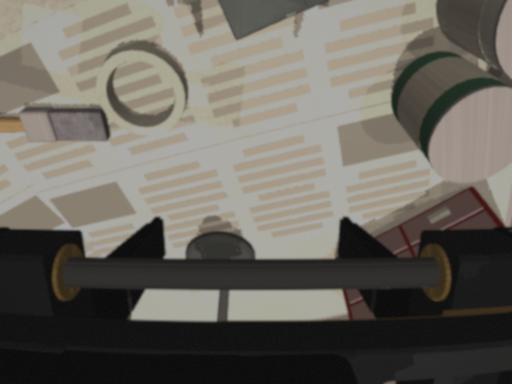

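I pitched the wrong way: the base is now at (220,248) and the head is behind the gripper. I need more tilt and a higher camera position.

Run:
```python
from h import *; from station import r
s=r.sense()
off=np.array([.0684,-.0012,-.1707])
Rt=tR(155,55);p=np.array([.36,.42,.445])-Rt@off;print(p);delta(s,p,Rt)
```

```text
[0.52279232 0.34541275 0.4031205 ]
d [-0.1643 -0.0531 -0.0975] rv [  3.28 -30.97   3.95]
```

Call:
{"method": "step_hand", "body": {
  "segments": [
    [-0.03, -0.01, -0.05, 0.6, -6, 0.8],
    [-0.07, -0.025, -0.08, 1.5, -14, 1.8],
    [-0.12, -0.04, -0.0975, 2.4, -23, 3],
    [-0.164, -0.053, -0.0975, 3.3, -31, 4],
    [-0.164, -0.053, -0.0975, 3.3, -31, 4]
  ]
}}

```text
time_s: 2.08
position: [0.5223, 0.3461, 0.404]
eef_rot: [179.7, 55.0, 154.7]
wrist_force: [-0.0, 0.0, -0.8]
gripper_width: 0.0951
grasp_force: 0.0
```

```bash
python3 snap.py w3
```

Run:
```python
from h import *; from station import r
s=r.sense()
off=np.array([.0684,-.0012,-.1707])
Rt=tR(105,55);p=np.array([.60,.58,.43])-Rt@off;print(p);delta(s,p,Rt)
```

```text
[0.64750374 0.40735009 0.3881205 ]
d [-0.0376  0.1079  0.0814] rv [41.1  -0.15 28.59]
```

View pics/w3.png

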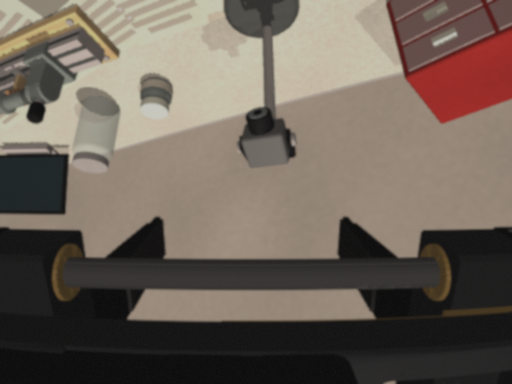

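The camera head is clear now, with the lens barrel at (260,118) and the head at (267,143). Next is a side view.

Call:
{"method": "step_hand", "body": {
  "segments": [
    [-0.01, 0.025, 0.02, 9, 0, 6],
    [-0.018, 0.05, 0.04, 18, 0, 12],
    [-0.028, 0.08, 0.06, 28, 0, 19],
    [-0.0376, 0.108, 0.081, 36, 0, 25],
    [-0.0376, 0.108, 0.081, 41.1, 0, 28.6],
    [-0.0376, 0.108, 0.081, 41.1, 0, 28.6]
  ]
}}

```text
time_s: 2.88
position: [0.6488, 0.4085, 0.3852]
eef_rot: [-179.6, 54.9, 105.4]
wrist_force: [0.0, 0.2, -0.4]
gripper_width: 0.0951
grasp_force: 0.0
```

```bash
python3 snap.py w4
```

Run:
```python
from h import *
o=[]
for n,x,y in [("w3",225,90),("w4",220,80)]:
    im=cv2.imread(f"pics/{n}.png");
    if n=="w4": cv2.imwrite("pics/w4s.png",im)
    k=4 if n=="w3" else 3
    c=cv2.resize(im[90:180,220:310] if n=="w3" else cv2.resize(im,None,fx=1,fy=1)[40:190,150:290],None,fx=k,fy=k,interpolation=cv2.INTER_CUBIC);o.append(c)
H=max(a.shape[0] for a in o);o=[cv2.copyMakeBorder(a,0,H-a.shape[0],0,0,0) for a in o]
cv2.imwrite("pics/c3.png",np.hstack(o)); print(np.hstack(o).shape)
```

```text
(450, 780, 3)
```

View pics/c3.png

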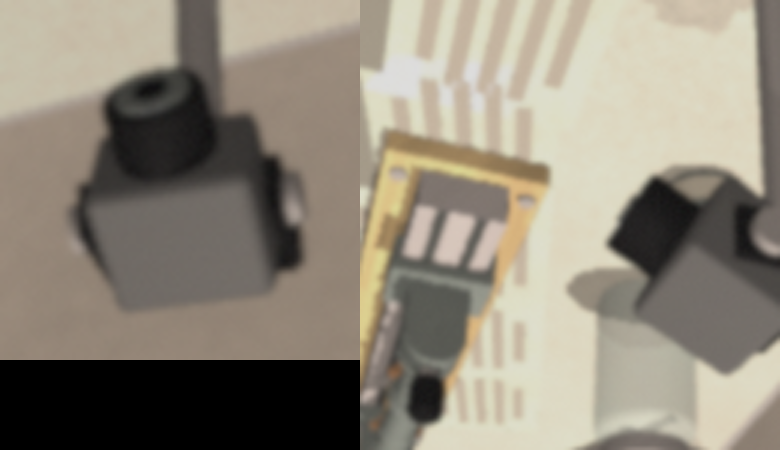

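The w3 crop shows the lens face centre at about (258,113.5), with the head's top corners clear. The w4 crop shows the barrel face at about (240.7,110) and the top, front and side edges. Now I'll fit the camera head and jig models.

Create fit.py:
```python
import json
from h import *; from station import r; from scipy.optimize import least_squares
np.set_printoptions(precision=4,suppress=True)
M={n:r.camera_model(n) for n in("top","scene")}
for n in("w3","w4"): M[n]=json.load(open(n+".json"))
f={"w3":lambda x,y:(220+x/4,90+y/4),"w4":lambda x,y:(150+(x-360)/3,40+y/3),"top":lambda x,y:(105+x/5,95+(y-300)/5),"scene":lambda x,y:(290+(x-400)/5,290+(y-300)/5)}
# name: (fb front/back, y sign, z sign) ; L = lens
O=[("w3","L",152,94),("w4","L",632,210),
("w3",(0,1,1),262,192),("w3",(0,-1,1),88,207),("w3",(1,1,1),275,290),("w3",(1,-1,1),127,308),
("w4",(0,1,1),695,248),("w4",(0,-1,1),638,303),("w4",(1,-1,1),727,373),("w4",(0,1,-1),735,180),
("top",(0,-1,1),148,488),("top",(0,1,1),60,480),("top",(1,-1,1),155,402),("top",(1,1,1),68,395),
("scene",(0,1,1),692,393),("scene",(0,-1,1),615,320),("scene",(1,-1,1),545,390),("scene",(1,1,1),622,462)]
def T(p): return R.from_euler("ZY",[p[3],p[4]]).as_matrix()
def pt(p,k):
    if k=="L": v=np.zeros(3)
    else: v=np.array([p[5]+k[0]*.046,k[1]*.026,p[6]+k[2]*.02])
    # +x of lens frame points back and UP: tilt down of sight = -x slants down
    return p[:3]+R.from_euler("ZY",[p[3],-p[4]]).as_matrix()@v
def res(p): return np.concatenate([proj(M[n],pt(p,k))[0]-f[n](x,y) for n,k,x,y in O]+[[p[6]*200]])
q=least_squares(res,[.65,.28,.22,0,.35,.02,0],loss="soft_l1",f_scale=1)
print(q.x,np.degrees(q.x[3:5]));print(res(q.x)[:-1].reshape(-1,2).round(1).tolist())
np.save("cam.npy",q.x)
w=tri([(M["w3"],f["w3"](152,94)),(M["w4"],f["w4"](632,210))]);print("lens tri",w)
print("base",onz(M["top"],(153.3,152.5),.016),onz(M["scene"],(323,341),.016),onz(M["w3"],(261.5,5),.016))
k=f["w4"](427,395);print("knob",k,tri([(M["w4"],k),(M["top"],(258.9,169)),(M["scene"],(243.8,226))]))
```

```bash
python3 fit.py
```

```text
[ 0.6675  0.2882  0.2201 -0.1947  0.3216  0.0216  0.0001] [-11.1563  18.4273]
[[1.2, 0.6], [-0.3, -0.5], [-1.8, -1.6], [-1.1, -0.1], [0.5, 0.8], [-2.1, 0.5], [2.2, -1.2], [-0.9, 3.4], [3.7, -0.4], [-0.8, -6.4], [-0.3, -0.7], [-1.1, -2.8], [0.8, -0.5], [-0.4, -2.8], [0.2, 0.9], [-1.4, -0.7], [-0.0, -5.7], [1.9, -2.9]]
lens tri (array([0.6681, 0.2863, 0.2188]), [np.float64(0.4663412781698852), np.float64(0.46634127816986626)])
base [0.6906 0.2789 0.016 ] [0.6993 0.2854 0.016 ] [0.6834 0.2879 0.016 ]
knob (172.33333333333334, 171.66666666666666) (array([ 0.6045, -0.0771,  0.1414]), [np.float64(2.0482976210007657), np.float64(0.4745733462131034), np.float64(1.889875177060147)])
```

Add to fit.py:
```python
print("----")
import itertools
for d in itertools.permutations((.046,.052,.040)):
    def pt(p,k):
        v=np.zeros(3) if k=="L" else np.array([p[5]+k[0]*d[0],k[1]*d[1]/2,p[6]+k[2]*d[2]/2])
        return p[:3]+R.from_euler("ZY",[p[3],-p[4]]).as_matrix()@v
    q=least_squares(res,[.65,.28,.22,0,.35,.02,0],loss="soft_l1",f_scale=1)
    print(d,q.cost,q.x,np.degrees(q.x[3:5])); 
    rr=res(q.x)[:-1].reshape(-1,2).round(1).tolist()
    if q.cost<15: print(rr)
```

```bash
python3 fit.py | sed -n '/----/,$p'
```

```text
----
(0.046, 0.052, 0.04) 33.329924125854106 [ 0.6675  0.2882  0.2201 -0.1947  0.3216  0.0216  0.0001] [-11.1563  18.4273]
(0.046, 0.04, 0.052) 51.52683337325956 [ 0.6678  0.2877  0.2195 -0.2208  0.3625  0.0212 -0.0063] [-12.6483  20.7679]
(0.052, 0.046, 0.04) 40.8672965964887 [ 0.6674  0.2885  0.2202 -0.1959  0.3054  0.02    0.    ] [-11.2242  17.501 ]
(0.052, 0.04, 0.046) 58.53569397152778 [ 0.6675  0.2886  0.22   -0.2211  0.3312  0.0204 -0.0037] [-12.6673  18.9775]
(0.04, 0.046, 0.052) 42.946213704822455 [ 0.6679  0.2873  0.2193 -0.1768  0.3655  0.0225 -0.0047] [-10.129   20.9405]
(0.04, 0.052, 0.046) 39.90827862641055 [ 0.6679  0.2869  0.2192 -0.1594  0.3519  0.0227 -0.0013] [-9.1315 20.1634]
```

Create ov.py:
```python
from h import *; from station import r; import json
p=np.load("cam.npy");M={n:r.camera_model(n) for n in("top","scene")}
for n in("w3","w4"): M[n]=json.load(open(n+".json"))
t=np.linspace(0,2*np.pi,40)
L=[]
c={(i,j,k):np.array([p[5]+i*.046,j*.026,k*.02]) for i in(0,1) for j in(-1,1) for k in(-1,1)}
for a in c:
    for b in c:
        if a<b and sum(u!=v for u,v in zip(a,b))==1: L.append(np.array([c[a],c[b]]))
for x in(0,p[5]): L.append(np.c_[0*t+x,.016*np.cos(t),.016*np.sin(t)])
out=[]
for n,fn,x,y,w,h in [("w3","w3",225,95,80,60),("w4","w4",225,85,80,60),("top","top0",105,95,80,60),("scene","scene0",300,285,80,60)]:
    im=cv2.imread(f"pics/{fn}.png")[y:y+h,x:x+w];o=cv2.resize(im,None,fx=5,fy=5,interpolation=cv2.INTER_CUBIC)
    o=cv2.convertScaleAbs(o,alpha=1.4,beta=10)
    for l in L:
        W=p[:3]+l@R.from_euler("ZY",[p[3],-p[4]]).as_matrix().T
        cv2.polylines(o,[np.int32((proj(M[n],W)-[x,y]+.5)*5)],False,(0,255,0) if len(l)==2 else (0,0,255),1)
    for i in range(0,w,20): cv2.putText(o,str(x+i),(i*5,8),0,.3,(255,0,0),1)
    for i in range(0,h,20): cv2.putText(o,str(y+i),(0,i*5+4),0,.3,(255,0,0),1)
    out.append(o)
cv2.imwrite("pics/ov.png",np.vstack([np.hstack(out[:2]),np.hstack(out[2:])]))
```

```bash
python3 ov.py
```

```text
(no output)
```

View pics/ov.png

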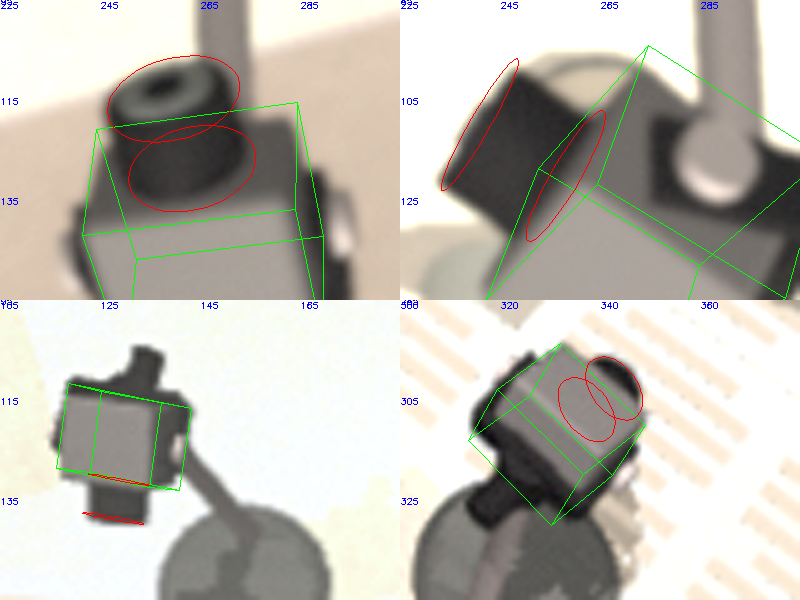

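Create fit2.py:
```python
exec(open("fit.py").read().split("def T(p)")[0])
O=[o for o in O if o[0]!="scene"]+[("scene",(0,1,1),692,393),("scene",(0,-1,1),615,320),("scene",(1,-1,1),580,355),("scene",(1,1,1),655,427),("scene",(1,-1,-1),545,390),("scene",(1,1,-1),622,462)]
g={"w3":(225,95,0,0),"w4":(225,85,400,0),"top":(105,95,0,300)}
A=[("w3",169,90,187,172),("w4",479,126,560,175),("top",118,522,118,485)]
def ov(n,x,y): a=g[n];return np.array([a[0]+(x-a[2])/5-.4,a[1]+(y-a[3])/5-.4])
def run(d,drop=()):
    def pt(p,k):
        v=np.array(k[1]) if k[0]=="ax" else np.zeros(3) if k=="L" else np.array([p[5]+k[0]*d[0],k[1]*d[1]/2,p[6]+k[2]*d[2]/2])
        return p[:3]+R.from_euler("ZY",[p[3],-p[4]]).as_matrix()@v
    def res(p):
        e=[proj(M[n],pt(p,k))[0]-np.array(f[n](x,y))+.4 for n,k,x,y in O if n not in drop]
        for n,x,y,X,Y in A:
            if n in drop: continue
            a,b=ov(n,x,y),ov(n,X,Y);nn=np.array([-(b-a)[1],(b-a)[0]])/np.linalg.norm(b-a)
            e.append([ (proj(M[n],pt(p,("ax",(s,0,0))))[0]-a)@nn for s in(0,.02)])
        return np.concatenate(e+[[p[6]*200]])
    return least_squares(res,[.65,.28,.22,0,.35,.02,0],loss="soft_l1",f_scale=1),res
for d in itertools.permutations((.046,.052,.040)) if 0 else [(.046,.052,.04),(.052,.046,.04),(.046,.04,.052),(.04,.046,.052)]:
    q,_=run(d);print(d,round(q.cost,2),q.x,np.degrees(q.x[3:5]))
q,res=run((.046,.052,.04));print(res(q.x)[:-1].reshape(-1,2).round(1).tolist());np.save("cam.npy",q.x)
for dr in ("w3","w4","top","scene"): print(dr,run((.046,.052,.04),(dr,))[0].x)
```

```bash
python3 fit2.py
```

```text
(0.046, 0.052, 0.04) 48.26 [ 0.6672  0.2879  0.2194 -0.174   0.4038  0.0209  0.0002] [-9.9707 23.1335]
(0.052, 0.046, 0.04) 69.05 [ 0.6675  0.2876  0.2188 -0.1876  0.4957  0.0208 -0.0016] [-10.75    28.4029]
(0.046, 0.04, 0.052) 71.92 [ 0.6674  0.2876  0.219  -0.1842  0.4285  0.0197 -0.0054] [-10.5547  24.5506]
(0.04, 0.046, 0.052) 49.3 [ 0.6673  0.2873  0.2191 -0.1505  0.3953  0.0219 -0.0039] [-8.6218 22.6466]
[[1.1, 0.5], [-0.3, -0.5], [-2.1, -2.6], [-1.4, -0.5], [1.1, 2.1], [-1.9, 2.2], [-0.8, -1.4], [-2.7, 3.6], [1.5, 2.1], [-0.8, -5.1], [-0.1, 0.6], [-1.1, -1.1], [0.1, 0.7], [-1.3, -1.3], [1.6, 0.2], [-0.3, -1.1], [-5.0, 0.1], [-2.2, 2.5], [-4.6, 4.2], [-3.0, 6.5], [-0.1, -0.8], [-0.4, 0.4], [-0.8, -0.1]]
w3 [ 0.6679  0.2869  0.2188 -0.1512  0.475   0.021  -0.0004]
w4 [ 0.6639  0.2883  0.2208 -0.1545  0.3082  0.0193  0.0031]
top [ 0.6667  0.2889  0.2202 -0.184   0.3993  0.0209  0.0003]
scene [ 0.6672  0.2874  0.2193 -0.1757  0.3575  0.0214 -0.0002]
```

Create fit3.py:
```python
exec(open("fit2.py").read().split("def run")[0])
def pt(p,k):
    v=np.array(k[1]) if k[0]=="ax" else np.zeros(3) if k=="L" else np.array([p[5]+k[0]*p[7],k[1]*p[8]/2,p[6]+k[2]*p[9]/2])
    return p[:3]+R.from_euler("ZY",[p[3],-p[4]]).as_matrix()@v
def mk(drop):
    def res(p):
        e=[proj(M[n],pt(p,k))[0]-np.array(f[n](x,y))+.4 for n,k,x,y in O if n not in drop]
        for n,x,y,X,Y in A:
            if n in drop: continue
            a,b=ov(n,x,y),ov(n,X,Y);nn=np.array([-(b-a)[1],(b-a)[0]])/np.linalg.norm(b-a)
            e.append([ (proj(M[n],pt(p,("ax",(s,0,0))))[0]-a)@nn for s in(0,.02)])
        return np.concatenate(e+[[p[6]*100]])
    return res
for dr in ((),"w3","w4","top","scene"):
    res=mk((dr,));q=least_squares(res,[.667,.288,.22,-.1,.4,.02,0,.046,.05,.04],loss="soft_l1",f_scale=1)
    print(dr,round(q.cost,2),q.x,np.degrees(q.x[3:5]))
    if dr==(): print(res(q.x)[:-1].reshape(-1,2).round(1).tolist());np.save("cam.npy",q.x)
```

```bash
python3 fit3.py
```

```text
() 21.48 [ 0.6674  0.2875  0.219  -0.1439  0.4674  0.0238  0.0019  0.0395  0.0487
  0.0324] [-8.2463 26.7791]
[[0.9, 0.4], [-0.2, -0.6], [-3.3, -2.1], [0.6, 0.1], [-0.1, -0.2], [-0.7, 0.2], [-0.3, -0.6], [0.3, 3.2], [-0.6, -0.0], [-1.0, 1.5], [-0.4, -0.4], [-0.3, -1.5], [-1.2, 2.0], [-1.6, 0.8], [0.6, 0.1], [-0.6, 0.2], [-2.8, -0.1], [-0.7, 0.7], [-1.6, 2.5], [-0.5, 3.2], [0.1, -0.8], [-0.5, 0.9], [-0.5, -0.3]]
w3 15.79 [ 0.6678  0.2876  0.2192 -0.149   0.5042  0.0229  0.0005  0.0403  0.0472
  0.0312] [-8.5393 28.8905]
w4 12.18 [ 0.6659  0.2875  0.2192 -0.1496  0.4476  0.0246  0.0064  0.0399  0.0482
  0.0238] [-8.5703 25.6446]
top 16.54 [ 0.667   0.2881  0.2195 -0.1447  0.4774  0.0241  0.0014  0.0386  0.0483
  0.0328] [-8.2902 27.355 ]
scene 10.51 [ 0.6674  0.2872  0.2189 -0.159   0.4327  0.0234  0.0012  0.0409  0.049
  0.0347] [-9.1081 24.792 ]
```

Create pl.py:
```python
from h import *; from station import r; import json
np.set_printoptions(precision=4,suppress=True)
def plan(W):
    s=r.sense();R0=toolR(s)
    for p,Rt in W: print(np.round(R0.T@(np.array(p)-s["position"]),3).tolist(),np.round(R.from_matrix(R0.T@Rt).as_rotvec(degrees=True),1).tolist())
```

Run:
```python
from pl import *
plan([((.55,.40,.41),tR(103,45)),((.50,.27,.40),tR(98,32)),((.53,.15,.37),tR(92,20)),((.57,.03,.32),tR(86,8)),((.6045,-.077,.24),tR(83.4,0))])
w3=json.load(open("w3.json"));w4=json.load(open("w4.json"))
x,e=tri([(w3,(292.9,139.5)),(w4,(288.2,117))]);c=np.load("cam.npy");print(x,e,R.from_euler("ZY",[c[3],-c[4]]).as_matrix().T@(x-c[:3]))
```

```text
[-0.009, -0.097, -0.027] [1.5, 9.9, 1.5]
[-0.065, -0.179, 0.07] [4.8, 22.9, 5.3]
[-0.112, -0.181, 0.189] [8.0, 34.8, 10.7]
[-0.143, -0.174, 0.321] [10.1, 46.5, 16.9]
[-0.142, -0.168, 0.459] [10.3, 54.3, 20.1]
[0.7107 0.3146 0.2385] [np.float64(0.1255002460726914), np.float64(0.1255002460726467)] [ 0.0436  0.0331 -0.0002]
```

Call:
{"method": "step_hand", "body": {
  "segments": [
    [-0.005, -0.05, -0.015, 0.8, 5, 0.8],
    [-0.009, -0.097, -0.027, 1.5, 10, 1.5],
    [-0.037, -0.14, 0.02, 3, 16, 3.4],
    [-0.065, -0.179, 0.07, 4.8, 23, 5.3],
    [-0.09, -0.18, 0.13, 6.4, 29, 8],
    [-0.112, -0.181, 0.189, 8, 34.8, 10.7],
    [-0.128, -0.178, 0.25, 9, 40.6, 13.8],
    [-0.143, -0.174, 0.321, 10.1, 46.5, 16.9],
    [-0.143, -0.171, 0.39, 10.2, 50.5, 18.5],
    [-0.142, -0.168, 0.459, 10.3, 54.3, 20.1],
    [-0.142, -0.168, 0.459, 10.3, 54.3, 20.1],
    [-0.142, -0.168, 0.459, 10.3, 54.3, 20.1]
  ]
}}

```text
time_s: 4.42
position: [0.6017, -0.0784, 0.2389]
eef_rot: [-179.9, -0.1, 83.2]
wrist_force: [0.4, 0.7, 1.0]
gripper_width: 0.0949
grasp_force: 0.0
```

```bash
python3 snap.py w5
```

Run:
```python
from pl import *
m=json.load(open("w5.json"))
print("knob px",proj(m,[.6045,-.0771,.158]))
d=np.array([.115,.9934,0]);o=np.array([.588,-.211,.1])
print("leg centre px",proj(m,o),"b38",proj(m,o+.042*d))
plan([((.6045,-.0771,.128),tR(83.4,0))])
im=cv2.imread("pics/w5.png");k=(cv2.cvtColor(im,6)<30).astype("u1");n,l,st,ce=cv2.connectedComponentsWithStats(k)
for i in range(1,n):
    if st[i,4]>150: print(st[i],ce[i].round(1))
```

```text
knob px [[255.6872 194.1914]]
leg centre px [[254.1171 304.1838]] b38 [[254.0965 268.2807]]
[0.0, 0.002, 0.113] [0.1, -0.1, -0.1]
[242 173  30  34 507] [258.  187.6]
[ 108  219   56   41 1284] [142.7 244. ]
[ 339  219   56   41 1272] [359.3 244. ]
[    0   229   512   155 36493] [224.3 329. ]
[467 370  45  14 438] [492.8 378.1]
```

Call:
{"method": "step_hand", "body": {
  "segments": [
    [0, 0.0035, 0.05, 0, 0, 0],
    [0, 0.0035, 0.09, 0, 0, 0],
    [0, 0.0035, 0.111, 0, 0, 0],
    [0, 0.0035, 0.111, 0, 0, 0]
  ]
}}

```text
time_s: 4.97
position: [0.6066, -0.0765, 0.1292]
eef_rot: [-180.0, -0.1, 83.4]
wrist_force: [0.4, -0.3, 0.6]
gripper_width: 0.0949
grasp_force: 0.0
```

Call:
{"method": "step_hand", "body": {
  "segments": [
    [0, 0, 0, 0, 0, 0],
    [0, 0, 0, 0, 0, 0],
    [0, 0, 0, 0, 0, 0],
    [0, 0, 0, 0, 0, 0]
  ],
  "jaw": 0.015,
  "force": 15
}}

```text
time_s: 5.48
position: [0.6075, -0.0782, 0.1299]
eef_rot: [179.9, -0.1, 83.3]
wrist_force: [-0.5, 0.1, 0.3]
gripper_width: 0.0602
grasp_force: 0.0
```

Call:
{"method": "step_hand", "body": {
  "segments": [
    [0, 0, 0, 0, 0, 0],
    [0, 0, 0, 0, 0, 0],
    [0, 0, 0, 0, 0, 0],
    [0, 0, 0, 0, 0, 0],
    [0, 0, 0, 0, 0, 0],
    [0, 0, 0, 0, 0, 0]
  ]
}}

```text
time_s: 6.22
position: [0.6059, -0.0778, 0.1291]
eef_rot: [-179.8, -0.1, 83.3]
wrist_force: [-4.3, 0.4, 3.0]
gripper_width: 0.0252
grasp_force: 15.0
```

Call:
{"method": "step_hand", "body": {
  "segments": [
    [0.014, 0, 0, 0, 0, 0],
    [0.028, 0, 0, 0, 0, 0],
    [0.042, 0, 0, 0, 0, 0],
    [0.055, 0, 0, 0, 0, 0],
    [0.055, 0, 0, 0, 0, 0]
  ]
}}

```text
time_s: 6.85
position: [0.6125, -0.0223, 0.1291]
eef_rot: [-179.8, -0.1, 83.3]
wrist_force: [-4.7, 2.4, 2.6]
gripper_width: 0.0252
grasp_force: 15.0
```

Call:
{"method": "step_hand", "body": {
  "segments": [
    [0.002, 0, 0, 0, 0, 0],
    [0.004, 0, 0, 0, 0, 0],
    [0.004, 0, 0, 0, 0, 0]
  ]
}}

```text
time_s: 7.22
position: [0.6128, -0.02, 0.1291]
eef_rot: [-179.8, 0.0, 83.3]
wrist_force: [-5.8, -1.4, 3.1]
gripper_width: 0.0255
grasp_force: 15.0
```

Call:
{"method": "step_hand", "body": {
  "segments": [
    [0.0015, 0, 0, 0, 0, 0],
    [0.0015, 0, 0, 0, 0, 0]
  ]
}}

```text
time_s: 7.48
position: [0.6129, -0.0187, 0.1291]
eef_rot: [-179.8, 0.0, 83.3]
wrist_force: [-6.6, -2.8, 2.0]
gripper_width: 0.0256
grasp_force: 15.0
```

Call:
{"method": "step_hand", "body": {
  "segments": [
    [0.0015, 0, 0, 0, 0, 0],
    [0.0015, 0, 0, 0, 0, 0]
  ]
}}

```text
time_s: 7.72
position: [0.613, -0.0184, 0.1291]
eef_rot: [-179.8, 0.1, 83.3]
wrist_force: [-6.5, -4.9, 2.7]
gripper_width: 0.0256
grasp_force: 15.0
```

Call:
{"method": "step_hand", "body": {
  "segments": [
    [0.002, 0, 0, 0, 0, 0],
    [0.002, 0, 0, 0, 0, 0]
  ]
}}

```text
time_s: 7.98
position: [0.613, -0.0183, 0.1291]
eef_rot: [-179.8, 0.4, 83.3]
wrist_force: [-7.6, -11.3, 3.4]
gripper_width: 0.0255
grasp_force: 15.0
```

Call:
{"method": "step_hand", "body": {
  "segments": [
    [0.002, 0, 0, 0, 0, 0],
    [0.002, 0, 0, 0, 0, 0]
  ]
}}

```text
time_s: 8.22
position: [0.613, -0.0179, 0.1291]
eef_rot: [-179.8, 0.5, 83.3]
wrist_force: [-7.6, -15.7, 3.4]
gripper_width: 0.0253
grasp_force: 15.0
```

Call:
{"method": "step_hand", "body": {
  "segments": [
    [0, 0, 0, 0, 0, 0],
    [0, 0, 0, 0, 0, 0],
    [0, 0, 0, 0, 0, 0]
  ],
  "jaw": 0.095
}}

```text
time_s: 8.6
position: [0.6153, -0.0122, 0.1295]
eef_rot: [179.9, -0.1, 83.3]
wrist_force: [0.9, 1.1, -1.1]
gripper_width: 0.05
grasp_force: 0.0
```

Call:
{"method": "step_hand", "body": {
  "segments": [
    [0, 0, -0.06, 0, 0, 0],
    [-0.03, 0, -0.11, 0, 0, 0],
    [-0.09, 0, -0.12, 0, 0, 0],
    [-0.15, 0, -0.12, 0, 0, 0],
    [-0.21, 0, -0.12, 0, 0, 0],
    [-0.265, 0, -0.12, 0, 0, 0],
    [-0.29, 0, -0.12, 0, 0, 0],
    [-0.29, 0, -0.12, 0, 0, 0],
    [-0.29, 0, -0.12, 0, 0, 0]
  ]
}}

```text
time_s: 9.72
position: [0.5815, -0.2992, 0.249]
eef_rot: [180.0, -0.1, 83.4]
wrist_force: [0.1, -1.1, 0.0]
gripper_width: 0.095
grasp_force: 0.0
```

```bash
python3 snap.py w6
```

Run:
```python
from pl import *
m=json.load(open("w6.json"));im=cv2.imread("pics/w6.png")
d=np.array([.115,.9934,0]);o=np.array([.588,-.211,.1])
for y in (.105,.042,0,-.035,-.0885): print(y,proj(m,o+y*d))
# print row profile at predicted leg centre
hsv=cv2.cvtColor(im,40)
for y in (.02,0.0,-.02):
    u,v=proj(m,o+y*d)[0]; row=im[int(round(v)),int(u)-35:int(u)+36].mean(1).astype(int);print(int(u),int(round(v)),row.tolist())
u,v=proj(m,o+0*d)[0]
col=im[60:220,int(round(u))-1:int(round(u))+2].mean(1).astype(int);print(col[::2].tolist())
```

```text
0.105 [[247.9054 -35.9739]]
0.042 [[248.0217  36.9867]]
0 [[248.1166  84.5596]]
-0.035 [[248.2021 122.8965]]
-0.0885 [[248.3394 178.5611]]
248 62 [151, 152, 151, 149, 140, 126, 119, 115, 123, 145, 156, 155, 145, 125, 114, 112, 113, 110, 109, 108, 97, 75, 65, 71, 79, 86, 93, 98, 101, 105, 108, 111, 113, 116, 117, 120, 120, 121, 121, 121, 120, 117, 116, 114, 110, 108, 105, 100, 94, 88, 81, 79, 98, 126, 142, 147, 148, 150, 149, 151, 157, 160, 161, 159, 149, 138, 139, 144, 147, 146, 146]
248 85 [151, 151, 151, 148, 140, 128, 119, 119, 126, 140, 151, 146, 127, 114, 112, 112, 111, 110, 110, 107, 97, 79, 69, 75, 83, 89, 95, 100, 103, 107, 109, 112, 115, 117, 119, 120, 120, 120, 120, 119, 118, 116, 115, 113, 111, 108, 103, 98, 91, 85, 77, 80, 103, 131, 148, 157, 159, 161, 161, 160, 160, 162, 162, 156, 145, 1
[... 936 characters left out ...]
, 123], [111, 120, 119], [101, 109, 107], [107, 115, 114], [113, 122, 121], [106, 115, 114], [82, 88, 87], [77, 83, 83], [78, 83, 83], [78, 84, 83], [78, 84, 84], [78, 84, 83], [78, 84, 83], [78, 84, 83], [79, 85, 84], [78, 85, 84], [79, 85, 84], [79, 85, 84], [78, 84, 84], [78, 84, 84], [77, 84, 83], [67, 72, 71], [72, 78, 77], [78, 84, 83], [77, 84, 83], [69, 83, 92], [66, 96, 120], [70, 102, 127], [70, 101, 127], [70, 101, 127], [70, 102, 127], [70, 101, 126], [59, 81, 98], [47, 51, 54], [48, 51, 52], [48, 52, 52], [49, 52, 53], [48, 52, 53], [48, 52, 52], [48, 51, 52], [49, 52, 55], [76, 79, 85], [99, 105, 113], [117, 124, 133], [91, 97, 104], [49, 53, 53], [73, 78, 78], [109, 118, 116]]
```

Run:
```python
from pl import *
m=json.load(open("w6.json"));d=np.array([.115,.9934,0]);d/=np.linalg.norm(d);o=np.array([.588,-.211,.1])
for n,v,z,y in (("bead",123.8,.117,-.035),("shoulder",174.5,.119,-.081),("cup",188.5,.113,-.096)):
    P=onz(m,(249.4,v),z);print(n,P,"jig origin y offset mm",1e3*((P-o)@d-y),"lat mm",1e3*(P-o)@[d[1],-d[0],0])
```

```text
bead [ 0.5852 -0.246   0.117 ] jig origin y offset mm -0.0994575933808764 lat mm 1.2343203694846212
shoulder [ 0.5799 -0.2913  0.119 ] jig origin y offset mm 0.2502221255154674 lat mm 1.1684273265099578
cup [ 0.5781 -0.3059  0.113 ] jig origin y offset mm 0.6411370775212394 lat mm 1.1040857825923247
```

Run:
```python
from pl import *
plan([((.5892,-.2111,.081),tR(83.4,0))])
```

```text
[0.088, -0.003, 0.168] [0.0, -0.1, -0.0]
```

Call:
{"method": "step_hand", "body": {
  "segments": [
    [0.055, -0.002, 0.02, 0, 0, 0],
    [0.088, -0.0025, 0.06, 0, 0, 0],
    [0.088, -0.0025, 0.11, 0, 0, 0],
    [0.088, -0.0025, 0.15, 0, 0, 0],
    [0.088, -0.0025, 0.168, 0, 0, 0],
    [0.088, -0.0025, 0.168, 0, 0, 0]
  ]
}}

```text
time_s: 10.52
position: [0.5884, -0.2116, 0.0803]
eef_rot: [-179.9, -0.1, 83.3]
wrist_force: [0.2, -0.7, -0.4]
gripper_width: 0.0948
grasp_force: 0.0
```

Call:
{"method": "step_hand", "body": {
  "segments": [
    [0, 0, 0, 0, 0, 0],
    [0, 0, 0, 0, 0, 0],
    [0, 0, 0, 0, 0, 0],
    [0, 0, 0, 0, 0, 0],
    [0, 0, 0, 0, 0, 0],
    [0, 0, 0, 0, 0, 0],
    [0, 0, 0, 0, 0, 0],
    [0, 0, 0, 0, 0, 0],
    [0, 0, 0, 0, 0, 0],
    [0, 0, 0, 0, 0, 0]
  ],
  "jaw": 0.015,
  "force": 30
}}

```text
time_s: 11.78
position: [0.5896, -0.2129, 0.0815]
eef_rot: [179.9, -0.1, 83.3]
wrist_force: [3.5, -0.5, -0.5]
gripper_width: 0.0277
grasp_force: 30.0
```

Call:
{"method": "step_hand", "body": {
  "segments": [
    [0.005, 0, 0, 0, 0, 0],
    [0.01, 0, 0, 0, 0, 0],
    [0.016, 0, 0, 0, 0, 0],
    [0.016, 0, 0, 0, 0, 0]
  ]
}}

```text
time_s: 12.28
position: [0.5913, -0.1961, 0.0817]
eef_rot: [179.9, -0.1, 83.3]
wrist_force: [3.2, 0.5, 2.5]
gripper_width: 0.0275
grasp_force: 30.0
```

Call:
{"method": "step_hand", "body": {
  "segments": [
    [0, 0, -0.02, 0, 0, 0],
    [0, 0, -0.06, 0, 0, 0],
    [0, 0, -0.12, 0, 0, 0],
    [0, 0, -0.17, 0, 0, 0],
    [0, 0, -0.17, 0, 0, 0]
  ]
}}

```text
time_s: 12.9
position: [0.5922, -0.1976, 0.2577]
eef_rot: [179.5, 0.1, 83.3]
wrist_force: [-0.5, -0.1, -1.2]
gripper_width: 0.0272
grasp_force: 30.0
```

```bash
python3 snap.py w7
```

Run:
```python
from h import *; from station import r
cv2.imwrite("pics/s7.png",r.snapshot("scene"));cv2.imwrite("pics/t7.png",r.snapshot("top"))
```

Run:
```python
from pl import *
W=[((.56,-.16,.28),(91,2)),((.52,-.12,.28),(100,5)),((.48,-.07,.28),(109,7.5)),((.45,-.02,.28),(118,10)),((.43,.03,.28),(127,13)),((.41,.08,.28),(136,16)),((.40,.13,.27),(145,19)),((.40,.18,.26),(154,22)),((.40,.23,.24),(163,24)),((.41,.27,.21),(171.6,26.4)),((.44,.30,.18),(171.6,26.4))]
plan([(p,tR(*a)) for p,a in W])
```

```text
[0.033, -0.034, -0.03] [-0.3, -2.1, -7.7]
[0.068, -0.078, -0.03] [-0.9, -5.1, -16.7]
[0.113, -0.124, -0.03] [-1.9, -7.6, -25.7]
[0.159, -0.159, -0.03] [-3.2, -9.9, -34.6]
[0.206, -0.185, -0.03] [-5.1, -12.6, -43.5]
[0.254, -0.211, -0.029] [-7.5, -15.1, -52.4]
[0.302, -0.226, -0.019] [-10.3, -17.4, -61.1]
[0.352, -0.232, -0.009] [-13.7, -19.4, -69.8]
[0.401, -0.238, 0.011] [-16.8, -20.2, -78.5]
[0.442, -0.233, 0.041] [-20.4, -21.2, -86.6]
[0.475, -0.206, 0.071] [-20.4, -21.2, -86.6]
```

Call:
{"method": "step_hand", "body": {
  "segments": [
    [0.033, -0.034, -0.03, -0.3, -2.1, -7.7],
    [0.068, -0.078, -0.03, -0.9, -5.1, -16.7],
    [0.113, -0.124, -0.03, -1.9, -7.6, -25.7],
    [0.159, -0.159, -0.03, -3.2, -9.9, -34.6],
    [0.206, -0.185, -0.03, -5.1, -12.6, -43.5],
    [0.254, -0.211, -0.029, -7.5, -15.1, -52.4],
    [0.302, -0.226, -0.019, -10.3, -17.4, -61.1],
    [0.352, -0.232, -0.009, -13.7, -19.4, -69.8],
    [0.401, -0.238, 0.011, -16.8, -20.2, -78.5],
    [0.442, -0.233, 0.041, -20.4, -21.2, -86.6],
    [0.475, -0.206, 0.071, -20.4, -21.2, -86.6],
    [0.475, -0.206, 0.071, -20.4, -21.2, -86.6]
  ]
}}

```text
time_s: 14.55
position: [0.4389, 0.2976, 0.1719]
eef_rot: [-179.2, 26.0, 172.0]
wrist_force: [0.0, -1.8, -1.9]
gripper_width: 0.0272
grasp_force: 30.0
```

Run:
```python
from pl import *
p=np.load("cam.npy")[:5].copy();p[3:]=np.radians(-8.4),.46;p[:3]=.667,.2878,.219
u=R.from_euler("ZY",[p[3],-p[4]]).as_matrix()[:,0];Rt=tR(171.6,np.degrees(.46));print(u,-Rt[:,0])
C=p[:3]-.205*u;T=C+.019*Rt[:,2];print(C,T);plan([(T,Rt)])
print(r.sense()["q"])
```

```text
[ 0.8864 -0.1309  0.4439] [ 0.8864 -0.1309  0.4439]
[0.4853 0.3146 0.128 ] [0.4936 0.3134 0.111 ]
[-0.02, 0.024, 0.077] [-0.6, -0.4, 0.3]
[ 38.7239 -16.5932 123.8443 -23.0536  57.0552 -33.0812]
```

Call:
{"method": "step_hand", "body": {
  "segments": [
    [-0.005, 0.008, 0.026, 0, 0, 0],
    [-0.012, 0.016, 0.052, 0, 0, 0],
    [-0.02, 0.024, 0.077, 0, 0, 0],
    [-0.02, 0.024, 0.077, 0, 0, 0],
    [-0.02, 0.024, 0.077, 0, 0, 0],
    [-0.02, 0.024, 0.077, 0, 0, 0]
  ]
}}

```text
time_s: 15.3
position: [0.4969, 0.3149, 0.122]
eef_rot: [180.0, 26.7, 171.6]
wrist_force: [-0.3, 0.3, -0.9]
gripper_width: 0.0274
grasp_force: 30.0
```

```bash
python3 snap.py w8
```

Run:
```python
from pl import *
s=r.sense();Rt=tR(171.6,np.degrees(.46));T=[.4936,.3134,.111];plan([(T,Rt)])
L=np.array([.667,.2878,.219]);u=-Rt[:,0];Rm=toolR(s);G=s["position"]-.019*Rm[:,2];v=-Rm[:,0];te=G+.105*v
print("tenon end rel lens along/perp mm",1e3*(L-te)@u,1e3*np.linalg.norm((L-te)-((L-te)@u)*u),"angle",np.degrees(np.arccos(v@u)))
out=[]
for n,x,y,w,h in [("scene",300,225,100,120),("top",105,95,100,120)]:
    im=r.snapshot(n);cv2.imwrite(f"pics/{n}9.png",im);m=r.camera_model(n)
    o=cv2.resize(im[y:y+h,x:x+w],None,fx=4,fy=4,interpolation=cv2.INTER_CUBIC)
    q=lambda P:np.int32((proj(m,P)-[x,y]+.5)*4)
    cv2.polylines(o,[q(np.array([L,L-.31*u]))],False,(0,255,0),1)
    for P in (L,L-.1*u,L-.31*u,G+.070*v): cv2.circle(o,tuple(int(a) for a in q(P)[0]),3,(0,0,255),1)
    out.append(o)
cv2.imwrite("pics/f9.png",np.hstack(out))
```

```text
[0.008, -0.002, 0.008] [0.0, 0.4, -0.0]
tenon end rel lens along/perp mm 92.52160607101868 9.430435851138428 angle 0.35620710262984856
```

View pics/f9.png

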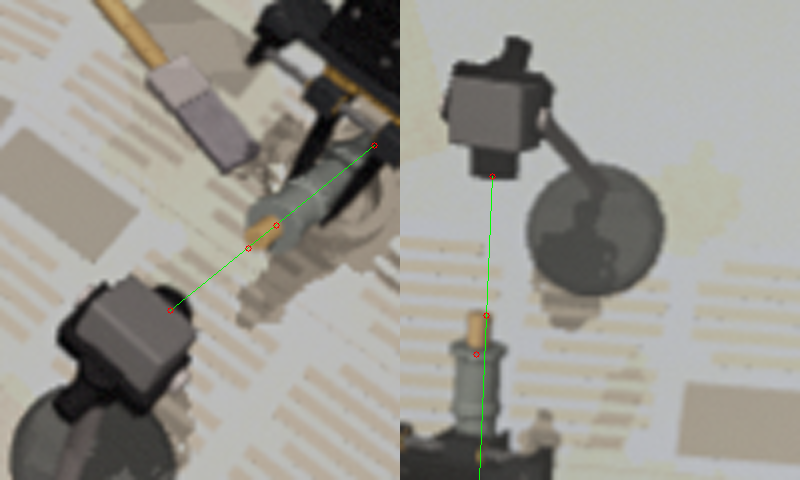

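The leg is held in line, but in the top view the tenon tip at about (479,313) sits a few mm off the line, and the measured pose is about 10 mm high. I'll correct that and check the tenon numerically.

Call:
{"method": "step_hand", "body": {
  "segments": [
    [0.004, -0.001, 0.004, 0, 0, 0],
    [0.008, -0.002, 0.008, 0, 0.3, 0],
    [0.008, -0.002, 0.008, 0, 0.3, 0],
    [0.008, -0.002, 0.008, 0, 0.3, 0],
    [0.008, -0.002, 0.008, 0, 0.3, 0]
  ]
}}

```text
time_s: 16.08
position: [0.4934, 0.3135, 0.1102]
eef_rot: [-180.0, 26.4, 171.6]
wrist_force: [0.5, 0.3, -1.0]
gripper_width: 0.0274
grasp_force: 30.0
```

Create chk.py:
```python
from pl import *
Rt=tR(171.6,np.degrees(.46));T=[.4936,.3134,.111];plan([(T,Rt)])
L=np.array([.667,.2878,.219]);u=-Rt[:,0]
V=np.array([[0,1,0]]);obs=[]
for n in("scene","top"):
    m=r.camera_model(n);im=r.snapshot(n);c=L-.112*u
    e=proj(m,c)[0].astype(int)  # mid visible tenon
    x0,y0=e-10;P=im[y0:y0+21,x0:x0+21].astype(int);k=((P[...,2]-P[...,0])>45).astype("u1")
    nn,l,st,ce=cv2.connectedComponentsWithStats(k);i=1+np.argmax(st[1:,4]);obs.append((m,ce[i]+[x0,y0]));print(n,st[i,4],ce[i]+[x0,y0],proj(m,c)[0])
x,e=tri(obs);d=L-x;print("tenon middle",x,e,"along",1e3*d@u,"perp",1e3*(d-(d@u)*u))
```

```bash
python3 chk.py
```

```text
[-0.001, -0.0, -0.001] [-0.0, 0.0, 0.0]
scene 50 [364.34 283.76] [363.6336 284.8573]
top 39 [125.7949 178.7436] [125.9866 177.3985]
tenon middle [0.5638 0.3025 0.1694] [np.float64(0.1296062681188517), np.float64(0.1296062681187419)] along 115.44588676930911 perp [ 0.8664  0.3928 -1.6141]
```

Call:
{"method": "step_hand", "body": {
  "segments": [
    [-0.001, 0, 0, 0, 0, 0],
    [-0.001, 0, 0, 0, 0, 0],
    [-0.001, 0, 0, 0, 0, 0],
    [-0.001, 0, 0, 0, 0, 0]
  ]
}}

```text
time_s: 16.68
position: [0.4941, 0.3133, 0.1105]
eef_rot: [-179.9, 26.3, 171.6]
wrist_force: [-0.2, -0.5, -1.2]
gripper_width: 0.027
grasp_force: 30.0
```

```bash
python3 -c "
from station import r
print(r.finish_job())"
```

```text
the job is handed in; nothing more can be done
None
```

I handed the job in at 16.7 s: the tailstock is back at its stop, and the leg is drawn, lifted and held still in the gripper. By my camera check the tenon's end is about 100 mm from the lens (±4 mm) and within about 2 mm of the line of sight; the line's direction is good to about 2°, and no verdict came back.

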